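# Refit the brake spring and bayonet cap of a ribbon stand

### The arm

A 7-joint arm with a two-finger parallel gripper is mounted at the origin on the work surface. World frame = base frame: x ahead of the robot, y to its left, z up, the work surface at z = 0. Lengths are in mm, angles in rad, forces in N, time in s.
With the tool pointing down it reaches from about 425 to 875 mm from the base axis. Payload 4.7 kg.
Tool frame: the origin (TCP) lies midway between the tips of the shut fingers; the grasp point (between the pads) lies 19 mm behind it; z points along the fingers, y is the direction in which the jaws open and shut (so a half turn about z gives the same grasp; the last joint's range is limited). The gripper opens to 87 mm and grips with 3 to 60 N. Pads are 19 mm wide; open, the fingers measure 117 mm over their backs; the gripper's body (75 mm by 190 mm) begins 51 mm behind the grasp point.
Start: joints at [-1.173, 0.321, -0.07, 1.45, 0.023, 1.371, -0.057], TCP at [243.419, 602.721, 222.587] pointing down, gripper open.
Joint ranges: [-2.86, 2.86], [-0.3, 2.09], [-1.38, 1.24], [0.06, 2.45], [-1.56, 4.7], [0.09, 2.05], [-2.69, 2.69]. Speed limits (rad/s): [2.57, 2.57, 3.14, 3.14, 3.14, 3.14, 3.14].

### API

Orientations are given as a 3x3 rotation matrix whose columns are the frame's x, y, z axes.
In Python, from workcell import robot gives the robot as it stands. The module is installed in compiled form; this text tells all that it offers.
- The arm moves only by the shell command python3 -m crank 'ROWS'. ROWS is JSON, a list of rows, each a list of 3 entries, a list of its own where there are three numbers: the shift along the tool's x, y, z in mm, then the turn, a rotation vector about the tool's x, y, z in rad, then the closure, from 0 (fully open) to 1 (shut). A call has 1 to 10 rows; each row shifts and turns the commanded pose from where the row before left it, along the tool's axes as they then stand; what a row does not reach is not made up. A row lasts 1/8 s, in which the tool goes at most 62.5 mm and 10.7 degrees, less where a joint would pass 70% of its speed; a pose out of reach is approached as far as the arm can. A call with a gripper value outside its range is refused whole. The fingers move at their own pace and stop on an object; the grip force is fixed at half the most. Time passes only in rows, so rows that do not move let the fingers close. It gives the time, the measured TCP pose, the force and the opening at its end, in the units of the state.
- robot.read_state(): the state, without advancing time (a new reading comes with each control period).
- robot.get_image(name): name is "scene" or "top" or "wrist"; returns the picture (420x560x3 uint8, blue, green, red); there is no depth.
- robot.camera_model(name): a dict with "fx", "fy", "cx", "cy" (pixels), "rvec" (rotation vector, rad) and "tvec" (3), from world to camera coordinates, as OpenCV has them. Camera axes: x right, y down, z forward; pixel columns grow to the right and rows downward; lengths in mm; the calibration is good to about 2 mm. A picture is of the moment at which its call begins: read the wrist's pose just before it. camera_model takes no time and is no camera call; for the wrist camera it gives the pose at the moment of the call.
- robot.finish_job(): hands the job in, once; it reports no verdict.
The state is a dict: "time_s": time; "joint_pos": joint angles; "dq": joint speeds; "tau": joint torques, N m; "position": TCP position; "tool_rot": TCP orientation; "contact_force": force on the tool from outside, world axes, zero at the start; "torque": the same for the moment, N m; "width": finger opening in mm.
Only numpy, scipy, OpenCV 4.12 (cv2) and the standard library are available. Lean on these libraries where they do the work, as an engineer would, in place of code of your own. Each camera call takes 0.05 s, during which the arm holds its last target. There are 200 camera calls.

### The job

Put the brake back on the ribbon stand: thread the coil spring, tail end down, over the fluted spindle, twisting it slightly whenever it snags and never forcing it, until it sits fully home on the ribbon spool. Then fit the wing cap over the spindle end, press it down against the spring and give it an eighth of a turn so that it stays locked down when you let go. Leave the tape roll, the empty spool and the pen where they are.

Things in the scene. Friction and masses are not known exactly. Their poses are not given: they have to be found in the camera images.
- stand: Ribbon stand, fixed to the table: round grey foot 120 mm across, 14 mm high (origin: centre of its underside, z up), carrying a spool of yellow ribbon (white flanges 70 mm across, upper face 60 mm above the table; it can turn) and, up through the spool, a fixed aluminium spindle. This pose does NOT tell which way the spindle's flutes point.
- spool_top (a point): Point on the spindle's axis level with the spool's upper face, 60 mm above the table, where the spring's foot must rest. The ring groove in the spindle, where the cap's lugs can turn from flute to flute, runs from 35 to 43 mm above this point.
- spindle_end (a point): Point on the spindle's axis where its lands end, 50 mm above the spool. The spindle: 6 mm core (2 mm longer, a nose) and four lands, 16.8 mm across, parted by four flutes 4.3 mm wide, 90 degrees apart. The lands are flat on top, their outer edge tapered to 14.4 mm across. The spindle does not turn, but its flutes point another way on each stand: find them by feel, or look.
- spring: Steel compression spring, loose, upright on the table. Wire 3 mm, outside 26.5 mm, inside 20 mm, free length 48 mm, 47 g, flat end coils. Origin: centre of the foot, z up along the spring, x towards the tail. 0.4 N/mm, 18 mm of travel. Grip it lightly (10 to 15 N) round its outside, 33 mm above the foot: the fingers then stay clear of the spool, and below them it gives about 1 N/mm.
- spring_tail (a point): Tip of the tail: at the foot the wire's squared end, 3 mm wide, is turned in towards the axis, at +x of the spring, and ends 3.7 mm from the axis. The spring passes down the spindle only with the tail in one of the four flutes (0.1 rad of play each way); elsewhere the tail snags on the lands' ends. This point is 1.5 mm above the foot. Axes as the spring's.
- cap: Grey plastic bayonet cap, loose, mouth down on the table, about 50 g. Round skirt 28 mm across, 23 mm high, its bore 19.8 mm wide and 20 mm deep, open below; on it a wing grip 34 mm long (x), 11 mm thick (y), 23 to 43 mm above the mouth. Origin: centre of the mouth, z up. The skirt's rim presses on the spring's upper end.
- cap_lug (a point): Inner tip of one of the cap's two lugs, 5 mm from the axis at +x (the other at -x, so under the wing's ends): 2.8 mm wide, 1 to 5 mm above the mouth, this point 3 mm. They go down two opposite flutes (0.1 rad of play). With the mouth 34 to 38 mm above the spool the cap can turn; 0.785 rad either way locks it: let go, it rests at 38 mm under 4 N of spring. Unlocked it is pushed up 8 mm more.
- tape_roll: Bystander: a roll of white tape, 54 mm across, 24 mm high, lying flat; origin at the centre of its underside.
- empty_spool: Bystander: an empty spool, 66 mm across, 50 mm high, standing; origin at the centre of its underside.
- pen: Bystander: a pen lying on the table, 145 mm long, 10 mm thick, along its own x; origin at its middle, on the table.
There are look-alikes about, which are no part of the job. What is shaped like the cap but pink or purple is not meant.

How it is judged:
By the outcome, as a careful person would: the job done as asked, in the order asked, and still so for the second after the job is handed in, with the robot touching nothing.
It also fails if it takes over 72 s, if anything falls off the work surface, if the arm or the gripper's body presses on something with over 40 N, if the wrist force passes 120 N, or if a joint passes its speed limit or range.

## Working session

There is one attempt and no reset: what is moved stays moved. The work goes in short steps, Python scripts to look and compute and a shell command to move; the robot and the scene stay as the last step left them, time stands still between calls to the robot, and variables do not carry over. Pictures are saved under pics/ and viewed, about 8 in all and at most 12, crops included, and the job is handed in when it is done.

```bash
mkdir -p pics; cat > h.py <<'E'
import numpy as np, cv2
from workcell import robot
def cam(n):
    m=robot.camera_model(n); R=cv2.Rodrigues(np.array(m["rvec"],float))[0]; t=np.array(m["tvec"],float).ravel()
    return m,R,t
def ray(c,u,v):
    m,R,t=c; d=R.T@np.array([(u-m["cx"])/m["fx"],(v-m["cy"])/m["fy"],1]); return -R.T@t,d/np.linalg.norm(d)
def onz(c,u,v,z):
    o,d=ray(c,u,v); return o+d*(z-o[2])/d[2]
def tri(rs):
    A=sum(np.eye(3)-np.outer(d,d) for o,d in rs); b=sum((np.eye(3)-np.outer(d,d))@o for o,d in rs)
    p=np.linalg.solve(A,b); return p,[np.linalg.norm((np.eye(3)-np.outer(d,d))@(p-o)) for o,d in rs]
def proj(c,p):
    m,R,t=c; q=R@np.array(p,float)+t; return np.array([m["fx"]*q[0]/q[2]+m["cx"],m["fy"]*q[1]/q[2]+m["cy"]])
E
python3 - <<'E'
from h import *
for n in("scene","top"):
    cv2.imwrite(f"pics/{n}0.png",robot.get_image(n)); c=cam(n); print(n,c[0]["fx"],-c[1].T@c[2],c[1][2])
s=robot.read_state(); print({k:np.round(s[k],3).tolist() for k in s})
E
```

```text
scene 539.5421214755114 [1218.82926613 -337.46206977  690.00794737] [-0.67734164  0.37244001 -0.63442631]
top 420.46687113105133 [477.05849661  18.16679495 950.51017716] [ 1.29729022e-01 -2.55923525e-04 -9.91549452e-01]
{'time_s': 0.1, 'joint_pos': [-1.173, 0.322, -0.07, 1.452, 0.023, 1.371, -0.057], 'dq': [-0.0, -0.003, -0.001, -0.004, -0.0, -0.001, 0.0], 'tau': [-0.0, -49.257, -0.406, -31.34, -0.064, 0.039, 0.0], 'position': [243.241, 602.235, 221.571], 'tool_rot': [[-0.927, 0.374, -0.001], [0.374, 0.927, -0.002], [-0.0, -0.002, -1.0]], 'contact_force': [-0.034, 0.168, 0.186], 'torque': [-0.046, 0.01, 0.05], 'width': 86.942}
```

View pics/scene0.png

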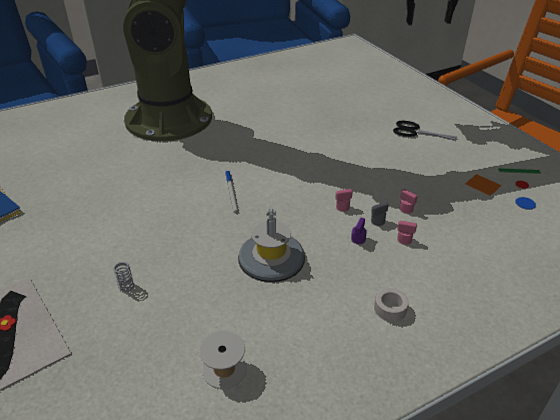

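View pics/top0.png

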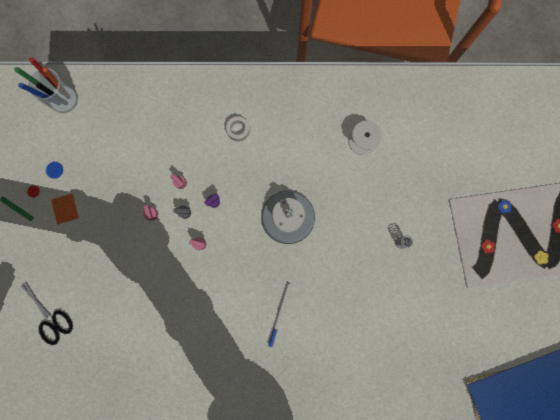

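The scene view shows the stand at (271,257), the spring at (124,278) and the grey cap at (379,214) between pink and purple decoys. In the top view these are at (288,217), about (398,236) and (183,211). Next I'll get rough positions from both views.

```bash
python3 - <<'E'
from h import *
s,t=cam("scene"),cam("top")
for n,a,z in(("foot",(271,257),14),("spool",(271,240),60),("spin",(271,212),110),("spring",(126,289),0),("springtop",(122,266),48),("cap",(379,223),0),("captop",(379,206),43),):
    print("S",n,np.round(onz(s,*a,z),1))
for n,a,z in(("foot",(288,217),0),("spin",(286,209),110),("spA",(393,230),0),("spB",(404,242),0),("spB48",(404,242),48),("spA48",(393,230),48),("cap",(183,211),30)):
    print("T",n,np.round(onz(t,*a,z),1))
c=cam("wrist");print(-c[1].T@c[2],c[1],c[0]["fx"], robot.read_state()["position"])
S=cv2.imread("pics/scene0.png");T=cv2.imread("pics/top0.png")
f=lambda I,x,y,w,h,k:cv2.resize(I[y:y+h,x:x+w],None,fx=k,fy=k,interpolation=cv2.INTER_CUBIC)
top=np.hstack([f(S,95,250,66,50,6),f(S,330,180,66,50,6)]);bot=np.hstack([f(T,370,212,66,50,6),f(T,140,190,66,50,6)])
cv2.imwrite("pics/crop0.png",np.vstack([top,bot])[:600,:800])
E
```

```text
S foot [594.4 -15.8  14. ]
S spool [599.3 -17.9  60. ]
S spin [585.6 -10.1 110. ]
S spring [ 532.4 -265.6    0. ]
S springtop [ 525.8 -261.7   48. ]
S cap [597.8 223.7   0. ]
S captop [595.5 219.2  43. ]
T foot [582.2  -9.9   0. ]
T spin [586.2  -2.7 110. ]
T spA [ 553.2 -247.8    0. ]
T spB [ 526.2 -271.7    0. ]
T spB48 [ 523.7 -257.    48. ]
T spA48 [ 549.4 -234.3   48. ]
T cap [591.6 222.6  30. ]
[163.61216849 633.51121903 385.16199177] [[ 3.75497746e-01  9.26823179e-01 -4.86860445e-04]
 [ 8.82376438e-01 -3.57329552e-01  3.06149330e-01]
 [ 2.83572326e-01 -1.15387978e-01 -9.51983377e-01]] 362.8157451424118 [243.24059255 602.23495382 221.57116746]
```

View pics/crop0.png

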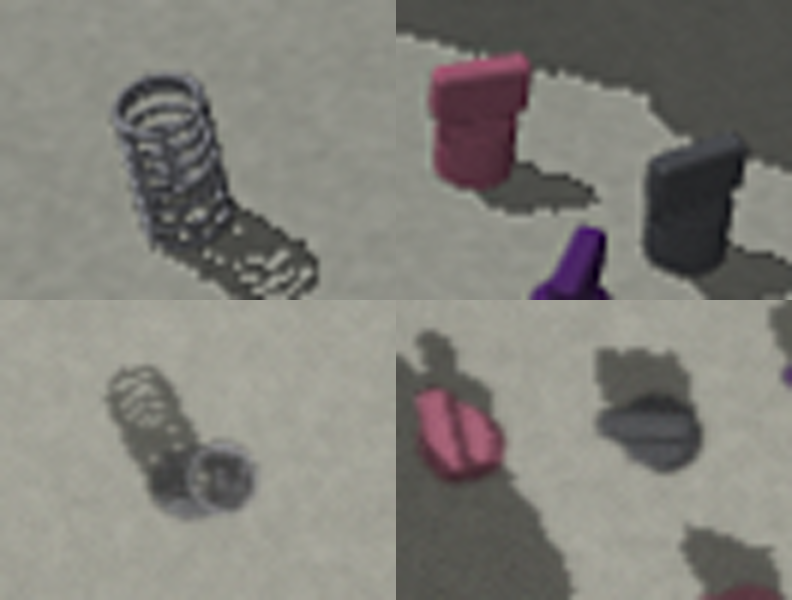

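```bash
python3 -m crank '[[[-47,-36,0],[0,0,0],0],[[-47,-36,0],[0,0,0],0],[[-47,-36,0],[0,0,0],0],[[-47,-36,0],[0,0,0],0],[[-47,-36,0],[0,0,0],0],[[-47,-36,0],[0,0,0],0],[[-47,-36,0],[0,0,0],0],[[-47,-36,0],[0,0,0],0],[[-47,-36,0],[0,0,0],0],[[-47,-36,0],[0,0,0],0]]'; python3 -m crank '[[[-47,-36,20],[0,0,0],0],[[-48,-39,20],[0,0,0],0],[[0,0,25],[0,0,0],0],[[0,0,0],[0,0,0],0]]'; python3 - <<'E'
from h import *
s=robot.read_state();print(s["joint_pos"])
c=cam("wrist");np.savez("w1",R=c[1],t=c[2]);I=robot.get_image("wrist");cv2.imwrite("pics/w1.png",I);print(proj(c,[586,-6,110]))
u,v=proj(c,[586,-6,110]).astype(int)
C=I[max(v-60,0):v+60,max(u-75,0):u+75]
out=np.hstack([I,cv2.resize(C,None,fx=1.6,fy=1.6)[:420,:240] if 0 else np.zeros((420,0,3),np.uint8)])
cv2.imwrite("pics/w1c.png",np.hstack([cv2.resize(I,(400,300)),cv2.resize(C,(400,300),interpolation=cv2.INTER_CUBIC)]))
E
```

```text
time_s: 1.35
position: [544.9, 91.3, 222.4]
tool_rot: [[-0.927, 0.374, -0.0], [0.374, 0.927, 0.0], [0.0, 0.0, -1.0]]
contact_force: [0.9, 0.3, -0.2]
width: 87.1
time_s: 1.85
position: [601.5, -10.5, 155.7]
tool_rot: [[-0.927, 0.375, -0.005], [0.375, 0.927, -0.0], [0.005, -0.002, -1.0]]
contact_force: [0.1, 0.8, 0.6]
width: 87.1
[-0.40691183  0.2761526   0.45195531  1.67480353 -0.1263666   1.22517473
  1.25959881]
[275.51297293 213.26899912]
```

View pics/w1c.png

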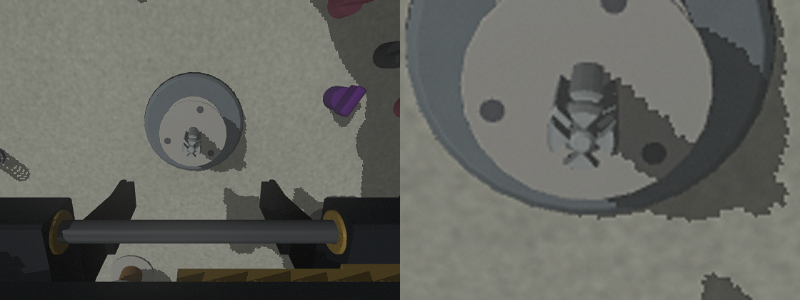

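```bash
python3 - <<'E'
from h import *
I=cv2.imread("pics/w1.png")
cv2.imwrite("pics/w1d.png",cv2.resize(I[190:226,244:292],(768,576),interpolation=cv2.INTER_CUBIC))
E
python3 -m crank '[[[0,-40,0],[0,0,0],0],[[0,0,0],[0,0,0],0],[[0,0,0],[0,0,0],0]]'
python3 - <<'E'
from h import *
c=cam("wrist");np.savez("w2",R=c[1],t=c[2]);I=robot.get_image("wrist");cv2.imwrite("pics/w2.png",I);print(proj(c,[586,-6,110]))
E
```

```text
time_s: 2.28
position: [589.0, -45.7, 159.6]
tool_rot: [[-0.928, 0.373, 0.002], [0.373, 0.928, 0.001], [-0.002, 0.002, -1.0]]
contact_force: [-1.1, 1.0, 0.5]
width: 87.3
[335.70110324 208.31483439]
```

View pics/w1d.png

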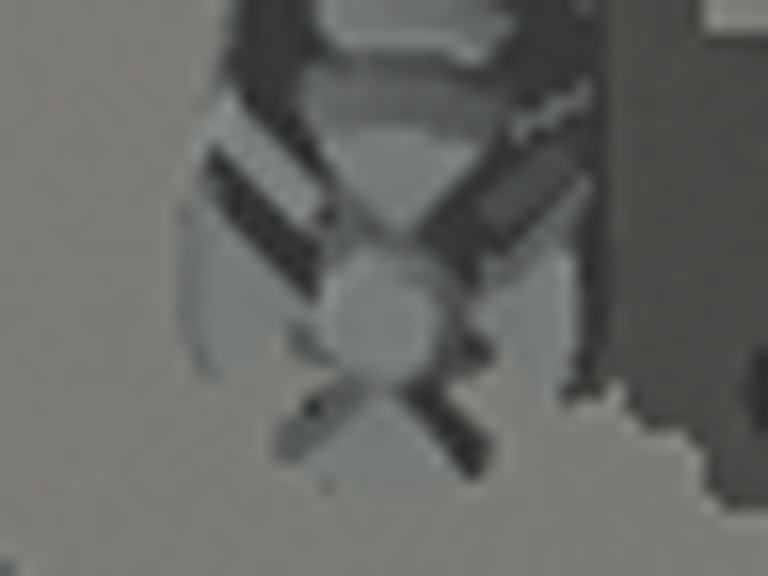

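The spindle nose is at (267.75,209.9) in the wrist picture. The four flutes lie along the diagonals, about ±45° in the image.

```bash
python3 - <<'E'
from h import *
a=np.load("w1.npz");m=robot.camera_model("wrist");c=(m,a["R"],a["t"]);b=np.load("w2.npz");c2=(m,b["R"],b["t"])
P=lambda x,y,z=110:onz(c,244+(x-8+.5)/16,190+(y-8+.5)/16,z)
print("nose",P(380,318,112))
for p,q in(((215,190),(310,298)),((320,140),(400,225)),((475,140),(400,225)),((370,392),(290,455)),((395,392),(470,470)),((490,300),(560,245))):
    d=P(*q)-P(*p);print(np.degrees(np.arctan2(d[1],d[0]))%90)
I=cv2.imread("pics/w1.png");J=cv2.imread("pics/w2.png")
t=I[198:222,255:281];r=cv2.matchTemplate(J,t,cv2.TM_CCOEFF_NORMED);_,s,_,l=cv2.minMaxLoc(r)
print(s,l); 
# subpixel
y,x=l[1],l[0];sx=(r[y,x+1]-r[y,x-1])/(2*(2*r[y,x]-r[y,x+1]-r[y,x-1]));sy=(r[y+1,x]-r[y-1,x])/(2*(2*r[y,x]-r[y+1,x]-r[y-1,x]))
u1=(244+(380-7.5)/16,190+(318-7.5)/16);u2=(u1[0]-255+x+sx,u1[1]-198+y+sy)
p,e=tri([ray(c,*u1),ray(c2,*u2)]);print(p,e)
E
```

```text
nose [581.27564783  -9.40445897 112.        ]
17.524055901047074
19.726622144520867
27.446163545877724
17.36553609710144
20.07303430317976
17.305678828337605
0.5507841110229492 (316, 193)
[581.50079955  -9.51235501 111.39299218] [np.float64(0.05476292792085265), np.float64(0.05476292792096855)]
```

```bash
python3 -m crank '[[[-21,-45,0],[0,0,0],0],[[-21,-45,10],[0,0,0],0],[[-21,-45,25],[0,0,0],0],[[-21,-45,25],[0,0,0],0],[[-22,-45,30],[0,0,0],0],[[0,0,0],[0,0,0],0],[[0,0,0],[0,0,0],0]]'
python3 - <<'E'
from h import *
c=cam("wrist");np.savez("w3",R=c[1],t=c[2]);I=robot.get_image("wrist");cv2.imwrite("pics/w3.png",I);p=proj(c,[525,-262,24]);print(p)
u,v=p.astype(int);u0,v0=max(u-48,0),max(v-54,0);print(u0,v0,robot.read_state()["joint_pos"])
C=I[v0:v0+72,u0:u0+96]
cv2.imwrite("pics/w3c.png",cv2.resize(C,(768,576),interpolation=cv2.INTER_CUBIC))
E
```

```text
time_s: 3.2
position: [603.4, -293.7, 68.3]
tool_rot: [[-0.928, 0.373, 0.0], [0.373, 0.928, 0.001], [0.0, 0.001, -1.0]]
contact_force: [0.8, 0.6, 0.7]
width: 86.9
[278.30425415  94.65534434]
230 40 [ 0.00884094  0.51502438  0.53877669  1.58152846 -0.28617031  1.12351616
  1.80496155]
```

View pics/w3c.png

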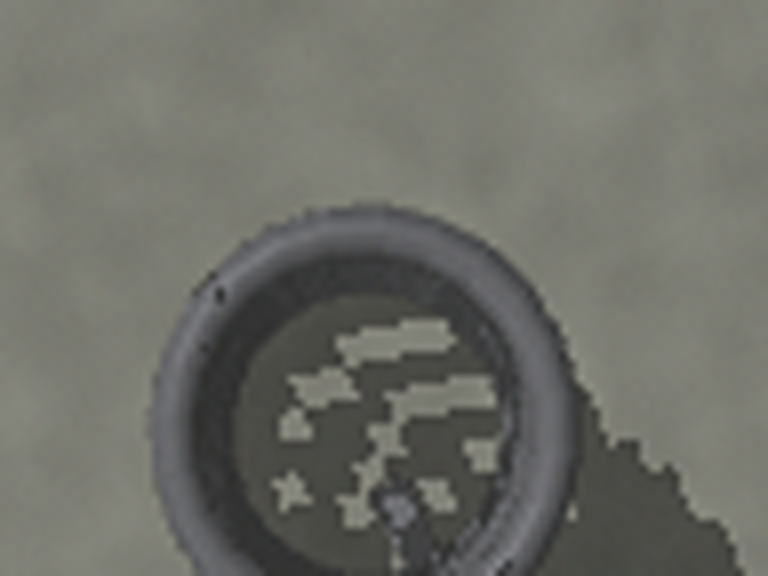

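The spring's top ring is centred near crop (363,420). The tail tip is visible through the bore at crop (398,505), so the tail comes in from below-right.

```bash
python3 - <<'E'
from h import *
a=np.load("w3.npz");m=robot.camera_model("wrist");c=(m,a["R"],a["t"])
px=lambda x,y:(230+(x-3.5)/8,40+(y-3.5)/8)
L=onz(c,*px(152,420),46.5);R=onz(c,*px(575,420),46.5);T=onz(c,*px(363,208),46.5);print("diam",np.linalg.norm((R-L)))
C=(L+R)/2;print("top centre",C,np.linalg.norm(T-C))
l=onz(c,*px(232,430),1.5);t=onz(c,*px(375,290),1.5);tip=onz(c,*px(398,505),1.5)
print("l,t,tip",l,t,tip,"dist from top axis",[np.linalg.norm((q-C)[:2]) for q in(l,t,tip)])
d=tip-C;print("tail dir deg",np.degrees(np.arctan2(d[1],d[0])))
for z in(0,):print(proj(c,[C[0],C[1],1.5]),px(363,420))
q=proj(c,[C[0],C[1],1.5]);print("foot centre crop",(q[0]-230)*8+3.5,(q[1]-40)*8+3.5)
cs=np.load("w3.npz")
S=cam("scene");T=cam("top");print(tri([ray(S,95+155/6,250+105/6),ray(T,407,241.3)]))
E
```

```text
diam 25.704626591241368
top centre [ 523.13084769 -263.15439671   46.5       ] 12.002271526897472
l,t,tip [ 519.97202476 -272.66920654    1.5       ] [ 514.79456711 -258.92715964    1.5       ] [ 529.71455583 -263.05410713    1.5       ] dist from top axis [np.float64(10.0254560178783), np.float64(9.346823378513944), np.float64(6.584471950837179)]
tail dir deg 0.8727187345587418
[275.10833786  92.22154676] (274.9375, 92.0625)
foot centre crop 364.3667028574446 421.272374067937
(array([ 525.37813435, -264.24299983,   45.31250336]), [np.float64(0.12578086900339677), np.float64(0.12578086900338134)])
```

```bash
python3 -m crank '[[[14,-6,30],[0,0,0],0],[[0,0,0],[0,0,0],0],[[0,0,0],[0,0,0],0]]'
python3 - <<'E'
from h import *
c=cam("wrist");np.savez("w4",R=c[1],t=c[2]);I=robot.get_image("wrist");cv2.imwrite("pics/w4.png",I);p=proj(c,[523.5,-263,24]);print(p)
u,v=p.astype(int);u0,v0=max(u-40,0),max(v-30,0);print(u0,v0)
C=I[v0:v0+60,u0:u0+80]
cv2.imwrite("pics/w4c.png",cv2.resize(C,(800,600),interpolation=cv2.INTER_CUBIC))
E
```

```text
time_s: 3.62
position: [589.0, -294.6, 39.9]
tool_rot: [[-0.928, 0.372, 0.003], [0.372, 0.928, 0.0], [-0.002, 0.001, -1.0]]
contact_force: [-0.5, 0.1, 0.8]
width: 87.6
[288.6139384  120.97829385]
248 90
```

View pics/w4c.png

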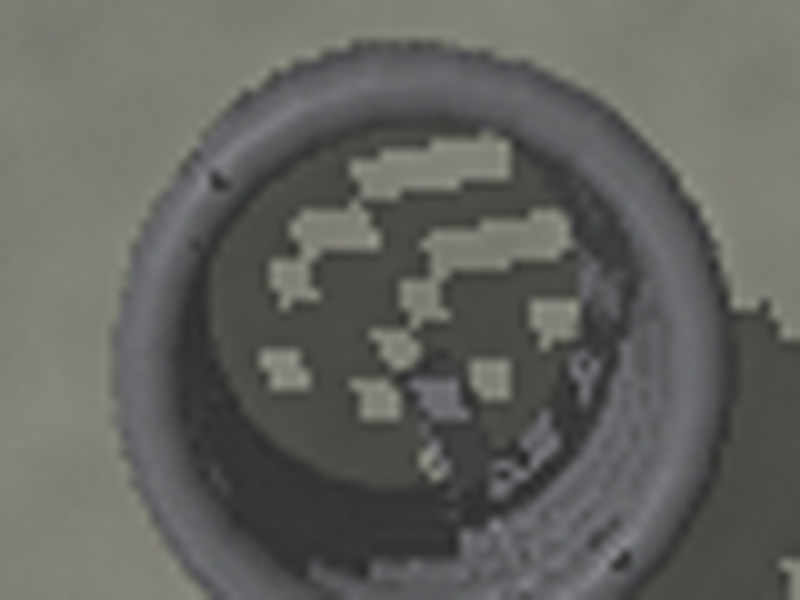

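The tail shows clearly here, running from its tip near crop (425,378) to its root near (468,495).

```bash
python3 - <<'E'
from h import *
a=np.load("w4.npz");m=robot.camera_model("wrist");c=(m,a["R"],a["t"])
px=lambda x,y:(248+(x-4.5)/10,90+(y-4.5)/10)
b=lambda x,y,z:onz(c,*px(x,y),z)
pts=np.array([b(x,y,46.5)[:2] for x,y in((115,350),(728,350),(400,42),(205,150),(650,150),(160,530))])
A=np.c_[2*pts,np.ones(len(pts))];s=np.linalg.lstsq(A,(pts**2).sum(1),rcond=None)[0];r=np.sqrt(s[2]+s[0]**2+s[1]**2);print("ring",s[:2],r,np.linalg.norm(pts-s[:2],axis=1)-r)
tip=b(425,378,1.5);root=b(468,495,1.5);print(tip,root)
for q in(tip,b(440,400,1.5),root):
  d=q[:2]-s[:2];print(np.hypot(*d),np.degrees(np.arctan2(d[1],d[0])))
d=root-tip;print(np.degrees(np.arctan2(d[1],d[0])))
h=np.array([b(x,y,1.5)[:2] for x,y in((210,300),(330,475),(400,490),(240,395))])
print("hole",np.linalg.norm(h-s[:2],axis=1))
E
```

```text
ring [ 523.92031099 -263.4710349 ] 12.975568425087179 [ 0.01930087 -0.0314024   0.23336892 -0.24277036 -0.05356921  0.07034885]
[ 528.78995964 -263.40680707    1.5       ] [ 535.54980274 -263.50007473    1.5       ]
4.870072196922646 0.7556541238584671
6.284253041068163 3.6213695566179855
11.629528011008231 -0.14307213006706337
-0.7904775202642722
hole [ 9.81319806 10.24884884 10.54108214  9.82165476]
```

```bash
python3 -m crank '[[[0,0,-45],[0,0,0],0],[[36,2.3,0],[0,0,0],0.2],[[36,2.3,0],[0,0,0],0.4],[[0,0,0],[0,0,0],0.4],[[0,0,0],[0,0,0],0.4]]'; python3 - <<'E'
from h import *
s=robot.read_state();R=s["tool_rot"];print(np.array(s["position"]),R.T@(np.array([524,-263.5,14])-s["position"]))
E
```

```text
time_s: 4.3
position: [523.9, -264.8, 84.7]
tool_rot: [[-0.928, 0.374, 0.003], [0.374, 0.928, -0.001], [-0.003, 0.001, -1.0]]
contact_force: [-0.2, -0.0, -0.2]
width: 56.3
[ 523.87935271 -264.76171085   84.73180567] [ 0.59146845  1.17915372 70.73086006]
```

```bash
python3 -m crank '[[[0.5,1,35],[0,0,0],0.4],[[0,0,20],[0,0,0],0.4],[[0,0,15.5],[0,0,0],0.4],[[0,0,0],[0,0,0],0.6],[[0,0,0],[0,0,0],0.69],[[0,0,0],[0,0,0],0.7],[[0,0,0],[0,0,0],0.71]]';python3 -m crank '[[[0,0,0],[0,0,0],0.71],[[0,0,0],[0,0,0],0.71]]'
```

```text
time_s: 5.18
position: [522.6, -263.5, 13.5]
tool_rot: [[-0.927, 0.374, 0.001], [0.374, 0.927, -0.0], [-0.001, 0.0, -1.0]]
contact_force: [-0.4, -0.2, 0.3]
width: 26.7
time_s: 5.42
position: [522.3, -263.4, 13.1]
tool_rot: [[-0.927, 0.374, 0.001], [0.374, 0.927, 0.0], [-0.001, 0.0, -1.0]]
contact_force: [-0.0, -0.2, 0.7]
width: 25.8
```

```bash
python3 -m crank '[[[0,0,-15],[0,0,0],0.72],[[0,0,-50],[0,0,0],0.72],[[0,0,-55],[0,0,0],0.72],[[4,25,-7],[0,0,0],0.72],[[8,50,0],[0,0,0],0.72],[[8,50,0],[0,0,0],0.72],[[8,50,0],[0,0,0],0.72],[[8,50,0],[0,0,0],0.72],[[4,32,0],[0,0,-0.165],0.72],[[0,0,0],[0,0,-0.165],0.72]]'
python3 -m crank '[[[0,0,0],[0,0,0],0.72],[[0,0,0],[0,0,0],0.72]]'
python3 - <<'E'
from h import *
s=robot.read_state();R=s["tool_rot"];print(np.round(s["joint_pos"],2),R.T@(np.array([581.4,-9.4,140])-s["position"]))
for n in("wrist","scene"):
    c=cam(n);np.savez("g_"+n,R=c[1],t=c[2]);cv2.imwrite(f"pics/g_{n}.png",robot.get_image(n));print(proj(c,[581.4,-9.4,112]),proj(c,s["position"]))
I=cv2.imread("pics/g_wrist.png");S=cv2.imread("pics/g_scene.png")
u,v=proj(cam("scene"),[581.4,-9.4,120]).astype(int)
cv2.imwrite("pics/g.png",np.hstack([cv2.resize(I[150:390,160:400],(400,400)),cv2.resize(S[v-50:v+50,u-50:u+50],(400,400),interpolation=cv2.INTER_CUBIC)]));print(u,v)
E
```

```text
time_s: 6.68
position: [581.7, -6.1, 140.6]
tool_rot: [[-0.999, 0.043, 0.001], [0.043, 0.999, 0.001], [-0.001, 0.001, -1.0]]
contact_force: [-0.0, -1.1, -0.4]
width: 24.7
time_s: 6.92
position: [581.1, -11.2, 140.3]
tool_rot: [[-0.998, 0.058, 0.0], [0.058, 0.998, -0.0], [-0.0, -0.0, -1.0]]
contact_force: [-0.2, -0.5, -0.5]
width: 25.0
[-0.38  0.24  0.41  1.75 -0.1   1.18  1.57] [-0.20439469  1.85570251  0.32217534]
[280.80993626 249.4721297 ] [277.79131917 272.3538536 ]
[270.22559019 209.58829778] [268.98464364 196.62970405]
270 205
```

View pics/g.png

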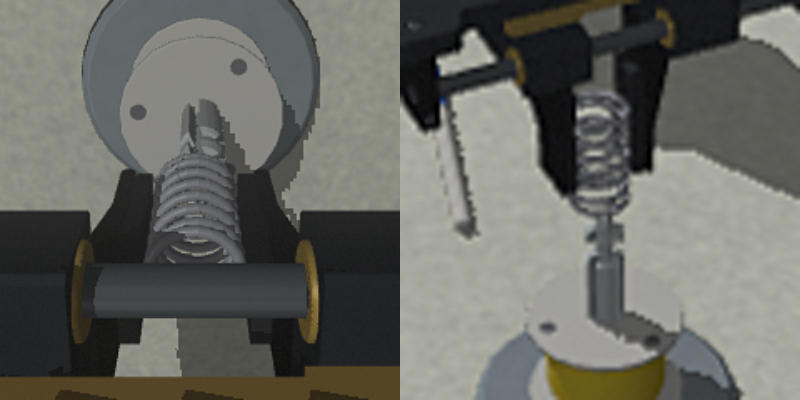

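The spring hangs straight in the fingers, its foot just above the nose. Next I'll check its offset from the tool.

```bash
python3 - <<'E'
from h import *
a=np.load("g_wrist.npz");m=robot.camera_model("wrist");c=(m,a["R"],a["t"]);I=cv2.imread("pics/g_wrist.png")
s=robot.read_state();print(s["position"])
for z in(126.5,128): print(onz(c,160+198/1.667,150+150/1.667,z))
# side edges of the foot ring
for z in (127,): print(onz(c,160+160/1.667,150+165/1.667,z),onz(c,160+237/1.667,150+165/1.667,z))
cv2.imwrite("pics/g2.png",cv2.resize(I[200:275,230:330],(800,600),interpolation=cv2.INTER_CUBIC))
E
```

```text
[581.06110368 -11.08783228 140.13478571]
[569.37747616  -9.9814506  126.5       ]
[568.75094214  -9.95556856 128.        ]
[573.5997982  -22.34919162 127.        ] [575.0591174    2.13195026 127.        ]
```

View pics/g2.png

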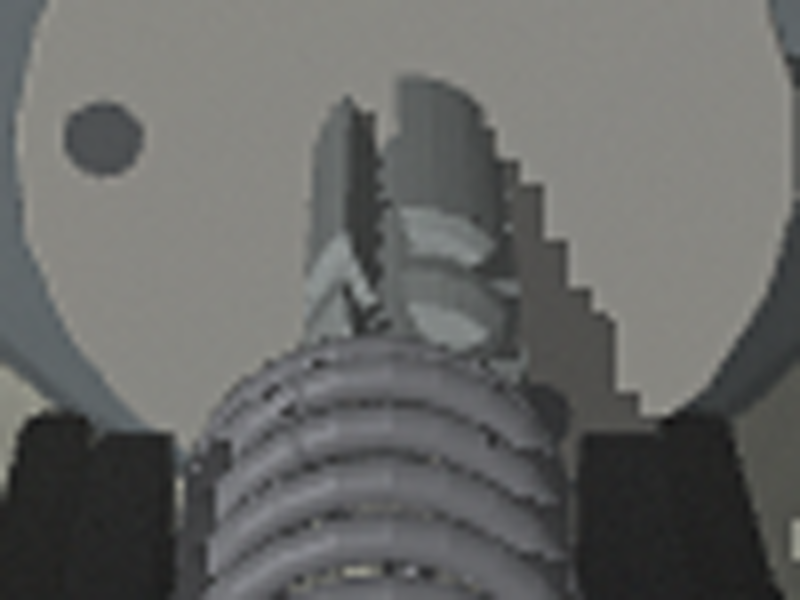

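```bash
python3 -m crank '[[[1.7,1.3,0],[0,0,0],0.72],[[0,0,6],[0,0,0],0.72],[[0,0,6],[0,0,0],0.72],[[0,0,0],[0,0,0],0.72],[[0,0,0],[0,0,0],0.72]]'; python3 -m crank '[[[0,0,3],[0,0,0],0.72],[[0,0,3],[0,0,0],0.72],[[0,0,0],[0,0,0],0.72],[[0,0,0],[0,0,0],0.72]]'; python3 -m crank '[[[0,0,2],[0,0,0],0.72],[[0,0,2],[0,0,0],0.72],[[0,0,0],[0,0,0],0.72],[[0,0,0],[0,0,0],0.72]]'
```

```text
time_s: 7.65
position: [579.5, -8.8, 127.8]
tool_rot: [[-0.999, 0.054, -0.0], [0.054, 0.999, 0.0], [0.0, -0.0, -1.0]]
contact_force: [0.4, 0.5, -0.4]
width: 25.1
time_s: 8.15
position: [579.5, -8.8, 121.9]
tool_rot: [[-0.999, 0.054, 0.0], [0.054, 0.999, 0.0], [-0.0, 0.0, -1.0]]
contact_force: [0.1, 0.3, -0.7]
width: 24.5
time_s: 8.65
position: [579.5, -8.9, 117.9]
tool_rot: [[-0.999, 0.054, 0.0], [0.054, 0.999, 0.0], [-0.0, 0.0, -1.0]]
contact_force: [-0.5, -0.1, -0.7]
width: 25.0
```

```bash
python3 -m crank '[[[0,-0.5,3],[0,0,0],0.72],[[0,0,3],[0,0,0],0.72],[[0,0,0],[0,0,0],0.72]]'; python3 -m crank '[[[0,0,3],[0,0,0],0.72],[[0,0,3],[0,0,0],0.72],[[0,0,0],[0,0,0],0.72]]'; python3 -m crank '[[[0,0,3],[0,0,0],0.72],[[0,0,3],[0,0,0],0.72],[[0,0,0],[0,0,0],0.72]]'
```

```text
time_s: 9.02
position: [579.5, -9.3, 111.5]
tool_rot: [[-0.999, 0.054, -0.0], [0.054, 0.999, -0.0], [0.0, -0.0, -1.0]]
contact_force: [-0.0, 0.4, -0.4]
width: 25.0
time_s: 9.4
position: [579.4, -9.3, 105.5]
tool_rot: [[-0.999, 0.054, -0.0], [0.054, 0.999, -0.0], [0.0, -0.0, -1.0]]
contact_force: [-0.2, -0.3, -0.2]
width: 25.2
time_s: 9.78
position: [579.4, -9.3, 99.5]
tool_rot: [[-0.999, 0.054, -0.0], [0.054, 0.999, -0.0], [0.0, -0.0, -1.0]]
contact_force: [0.1, -0.4, -0.5]
width: 24.7
```

```bash
python3 -m crank '[[[0,0,4],[0,0,0],0.72],[[0,0,4],[0,0,0],0.72],[[0,0,4],[0,0,0],0.72],[[0,0,0],[0,0,0],0.72]]'; python3 -m crank '[[[0,0,4],[0,0,0],0.72],[[0,0,4],[0,0,0],0.72],[[0,0,3],[0,0,0],0.72],[[0,0,0],[0,0,0],0.72]]'; python3 -m crank '[[[0,0,2],[0,0,0],0.72],[[0,0,2],[0,0,0],0.72],[[0,0,0],[0,0,0],0.72],[[0,0,0],[0,0,0],0.72]]'
```

```text
time_s: 10.28
position: [579.4, -9.3, 87.4]
tool_rot: [[-0.999, 0.054, -0.0], [0.054, 0.999, -0.0], [0.0, -0.0, -1.0]]
contact_force: [-0.1, 0.6, -1.8]
width: 24.7
time_s: 10.78
position: [579.4, -9.3, 76.5]
tool_rot: [[-0.999, 0.054, -0.0], [0.054, 0.999, -0.0], [0.0, -0.0, -1.0]]
contact_force: [0.3, 0.0, -0.4]
width: 25.0
time_s: 11.28
position: [579.5, -9.4, 73.0]
tool_rot: [[-0.999, 0.054, 0.0], [0.054, 0.999, 0.0], [-0.0, 0.0, -1.0]]
contact_force: [0.6, -0.0, 2.1]
width: 24.8
```

```bash
python3 -m crank '[[[0,0,0.7],[0,0,0],0.72],[[0,0,0],[0,0,0],0.6],[[0,0,0],[0,0,0],0.4],[[0,0,0],[0,0,0],0.4],[[0,0,-5],[0,0,0],0.4],[[0,0,-25],[0,0,0],0.4],[[0,0,-45],[0,0,0],0.4],[[0,0,-30],[0,0,0],0.4],[[-8,0,0],[0,0,0],0.4],[[0,0,0],[0,0,0],0.4]]'
python3 - <<'E'
from h import *
c=cam("wrist");np.savez("s1",R=c[1],t=c[2]);I=robot.get_image("wrist");cv2.imwrite("pics/s1.png",I);S=robot.get_image("scene");cv2.imwrite("pics/s1s.png",S)
u,v=proj(c,[581.4,-9.4,85]).astype(int);a,b=proj(cam("scene"),[581.4,-9.4,85]).astype(int);print(u,v,a,b)
u0,v0=u-40,max(0,v-40)
cv2.imwrite("pics/s1c.png",np.hstack([cv2.resize(I[v0:v0+80,u0:u0+80],(400,400),interpolation=cv2.INTER_CUBIC),cv2.resize(S[b-40:b+40,a-40:a+40],(400,400),interpolation=cv2.INTER_CUBIC)]))
E
```

```text
time_s: 12.52
position: [587.5, -9.7, 176.4]
tool_rot: [[-0.999, 0.054, -0.001], [0.054, 0.999, -0.0], [0.001, -0.0, -1.0]]
contact_force: [-0.3, 0.9, -1.3]
width: 52.8
277 206 270 221
```

View pics/s1c.png

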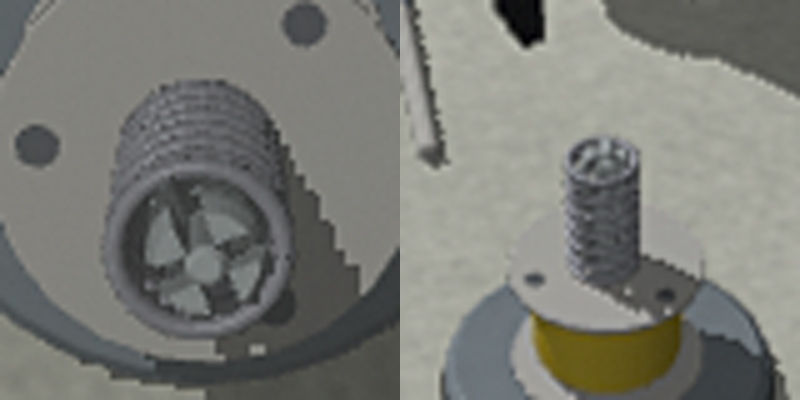

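The spring stands on the spool with the spindle inside it. Next is the cap.

```bash
python3 -m crank '[[[-16,46,0],[0,0,0],0.4],[[-16,46,0],[0,0,0],0.4],[[-16,46,0],[0,0,0],0.4],[[-16,46,0],[0,0,0],0.4],[[-16,47,30],[0,0,0],0.4],[[0,0,40],[0,0,0],0.4],[[0,0,20],[0,0,0],0.4],[[0,0,0],[0,0,0],0.4],[[0,0,0],[0,0,0],0.4]]'
python3 - <<'E'
from h import *
c=cam("wrist");np.savez("c1",R=c[1],t=c[2]);I=robot.get_image("wrist");cv2.imwrite("pics/c1.png",I);print(np.round(robot.read_state()["joint_pos"],2))
u,v=proj(c,[594,221,35]).astype(int)
u0,v0=u-60,max(0,v-45);print(u,v,u0,v0)
cv2.imwrite("pics/c1c.png",cv2.resize(I[v0:v0+90,u0:u0+120],(800,600),interpolation=cv2.INTER_CUBIC))
E
python3 -m crank '[[[-5,30,0],[0,0,0],0.4],[[0,0,0],[0,0,0],0.4],[[0,0,0],[0,0,0],0.4]]'
python3 - <<'E'
from h import *
c=cam("wrist");np.savez("c2",R=c[1],t=c[2]);I=robot.get_image("wrist");cv2.imwrite("pics/c2.png",I)
E
```

```text
time_s: 13.75
position: [680.9, 215.7, 88.9]
tool_rot: [[-0.998, 0.055, 0.002], [0.055, 0.998, 0.001], [-0.002, 0.001, -1.0]]
contact_force: [0.5, -0.7, 0.2]
width: 52.1
[-0.56  0.55  0.3   1.44 -0.17  1.18  1.28]
278 90 218 45
time_s: 14.18
position: [687.0, 245.6, 88.5]
tool_rot: [[-0.999, 0.054, 0.002], [0.054, 0.999, -0.0], [-0.002, 0.0, -1.0]]
contact_force: [-0.2, -0.9, -0.5]
width: 52.2
```

View pics/c1c.png

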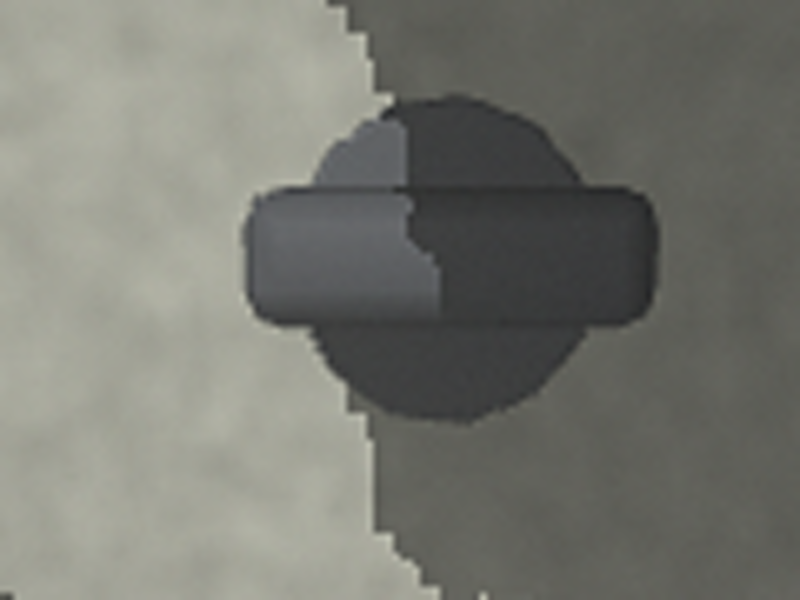

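The cap is the dark shape whose wing lies level in the image, along tool y, centred at crop (450,257).

```bash
python3 - <<'E'
from h import *
m=robot.camera_model("wrist");a=np.load("c1.npz");b=np.load("c2.npz");c=(m,a["R"],a["t"]);d=(m,b["R"],b["t"])
I=cv2.imread("pics/c1.png");J=cv2.imread("pics/c2.png")
k=20/3;P=lambda x,y:(218+(x+.5)/k-.5,45+(y+.5)/k-.5)
u=P(450,257)
x0,y0,x1,y1=250,68,322,98
r=cv2.matchTemplate(J,I[y0:y1,x0:x1],cv2.TM_CCOEFF_NORMED);_,s,_,l=cv2.minMaxLoc(r);x,y=l
sx=(r[y,x+1]-r[y,x-1])/(2*(2*r[y,x]-r[y,x+1]-r[y,x-1]));sy=(r[y+1,x]-r[y-1,x])/(2*(2*r[y,x]-r[y+1,x]-r[y-1,x])) if 0<y<r.shape[0]-1 else 0
u2=(u[0]-x0+x+sx,u[1]-y0+y+sy);print(s,l,u,u2)
p,e=tri([ray(c,*u),ray(d,*u2)]);print("wing",p,e)
for z in(43,):
  L=onz(c,*P(246,256),z);R=onz(c,*P(658,256),z);print("len",np.linalg.norm(R-L),"mid",(L+R)/2,np.degrees(np.arctan2(*(R-L)[1::-1]))%180)
  A=onz(c,*P(310,188),z);B=onz(c,*P(590,188),z);print(np.degrees(np.arctan2(*(B-A)[1::-1]))%180);A=onz(c,*P(310,326),z);B=onz(c,*P(590,326),z);print(np.degrees(np.arctan2(*(B-A)[1::-1]))%180, np.linalg.norm(onz(c,*P(450,188),z)-onz(c,*P(450,326),z)))
T=cam("top");S=cam("scene");print("S/T",tri([ray(S,379,206),ray(T,183,212)]))
# wing edges in c1 and c2 : gradient-based heights: print dark extents
E
```

```text
0.8376308083534241 (195, 59) (285.075, 83.125) (np.float32(230.16106), np.float32(74.26105))
wing [590.49652692 224.98010975  40.96303566] [np.float64(0.0712505682725215), np.float64(0.0712505682724926)]
len 33.6800500203311 mid [590.53889468 225.08340527  43.        ] 86.76537969576506
86.7676995626028
86.76295153917722 10.65829077983182
S/T (array([589.38162257, 222.43764974,  37.14574943]), [np.float64(1.7288668161943914), np.float64(1.7288668161943217)])
```

```bash
python3 -m crank '[[[47.5,-13,0],[0,0,0],0.5],[[47.5,-13,0],[0,0,0],0.5],[[0,0,0],[0,0,0.1745],0.55],[[0,0,0],[0,0,0.1745],0.55],[[0,0,0],[0,0,0.1745],0.55],[[0,0,0],[0,0,0.1745],0.55],[[0,0,0],[0,0,0.1745],0.55],[[0,0,0],[0,0,0.1745],0.55],[[0,0,0],[0,0,0.1745],0.55],[[0,0,0],[0,0,0.1745],0.55]]'
python3 -m crank '[[[0,0,0],[0,0,0.1745],0.6],[[0,0,0],[0,0,0],0.6],[[0,0,0],[0,0,0],0.6],[[0,0,0],[0,0,0],0.6]]'
python3 - <<'E'
from h import *
s=robot.read_state();R=s["tool_rot"];print(np.round(s["joint_pos"],2),R.T@(np.array([590.5,225,25])-s["position"]),np.degrees(np.arctan2(R[1,1],R[0,1])))
E
```

```text
time_s: 15.48
position: [590.5, 224.0, 87.8]
tool_rot: [[-0.113, 0.994, 0.001], [0.994, 0.113, 0.0], [0.0, 0.001, -1.0]]
contact_force: [1.0, -0.1, 0.3]
width: 39.5
time_s: 15.98
position: [590.2, 225.2, 87.3]
tool_rot: [[0.052, 0.999, 0.0], [0.999, -0.052, 0.0], [0.0, 0.0, -1.0]]
contact_force: [0.5, -0.7, -0.0]
width: 34.9
[-0.86  0.42  0.57  1.67 -0.25  1.12 -0.27] [-0.21708683  0.29323353 62.32283021] -2.9960574540261
```

```bash
python3 -m crank '[[[0,0,40],[0,0,0],0.6],[[0,0,15],[0,0,0],0.6],[[0,0,6],[0,0,0],0.6],[[0,0,0],[0,0,0],0.6],[[0,0,0],[0,0,0],0.8],[[0,0,0],[0,0,0],1],[[0,0,0],[0,0,0],1],[[0,0,0],[0,0,0],1]]'
python3 -m crank '[[[0,0,0],[0,0,0],1],[[0,0,0],[0,0,0],1]]'
```

```text
time_s: 16.98
position: [590.2, 225.5, 26.4]
tool_rot: [[0.053, 0.999, 0.0], [0.999, -0.053, 0.0], [0.0, 0.0, -1.0]]
contact_force: [0.2, -0.6, 1.5]
width: 10.5
time_s: 17.23
position: [590.2, 225.5, 26.4]
tool_rot: [[0.053, 0.999, 0.0], [0.999, -0.053, 0.0], [0.0, 0.0, -1.0]]
contact_force: [0.4, 0.4, 1.6]
width: 10.5
```

```bash
python3 -m crank '[[[0,0,-30],[0,0,0],1],[[0,0,-55],[0,0,0],1],[[0,0,-40],[0,0,0],1],[[-35,0.7,0],[0,0,0],1],[[-50,0.8,0],[0,0,0],1],[[-50,0.8,0],[0,0,0],1],[[-50,0.8,0],[0,0,0],1],[[-50,0.6,0],[0,0,0],1],[[0,0,0],[0,0,-0.129],1],[[0,0,0],[0,0,-0.129],1]]'
python3 -m crank '[[[0,0,0],[0,0,-0.129],1],[[0,0,0],[0,0,0],1],[[0,0,0],[0,0,0],1],[[0,0,0],[0,0,0],1]]'
python3 - <<'E'
from h import *
s=robot.read_state();R=s["tool_rot"];print(np.round(s["joint_pos"],2),R.T@(np.array([581.4,-9.4,145])-s["position"]),np.degrees(np.arctan2(R[1,0],R[0,0])))
c=cam("wrist");np.savez("d1",R=c[1],t=c[2]);I=robot.get_image("wrist");cv2.imwrite("pics/d1.png",I);S=robot.get_image("scene");cv2.imwrite("pics/d1s.png",S)
u,v=proj(c,[581.4,-9.4,115]).astype(int);a,b=proj(cam("scene"),[581.4,-9.4,115]).astype(int);print(u,v,a,b)
cv2.imwrite("pics/d1c.png",np.hstack([cv2.resize(I[v-50:v+50,u-50:u+50],(400,400),interpolation=cv2.INTER_CUBIC),cv2.resize(S[b-40:b+40,a-40:a+40],(400,400),interpolation=cv2.INTER_CUBIC)]))
E
```

```text
time_s: 18.48
position: [580.9, -10.5, 151.0]
tool_rot: [[-0.205, 0.979, -0.0], [0.979, 0.205, 0.0], [0.0, -0.0, -1.0]]
contact_force: [-1.0, 1.3, -1.0]
width: 11.0
time_s: 18.98
position: [581.2, -9.4, 151.1]
tool_rot: [[-0.326, 0.945, -0.0], [0.945, 0.326, -0.0], [-0.0, -0.0, -1.0]]
contact_force: [0.2, 1.0, -1.2]
width: 10.7
[-0.59  0.25  0.66  1.74 -0.16  1.2   0.44] [-0.07551288  0.15663309  6.08716973] 109.04671559056345
279 242 270 208
```

```bash
python3 -m crank '[[[0.3,0.2,6],[0,0,0],1],[[0,0,6],[0,0,0],1],[[0,0,2],[0,0,0],1],[[0,0,0],[0,0,0],1],[[0,0,0],[0,0,0],1]]'; python3 -m crank '[[[0,0,2],[0,0,0],1],[[0,0,0],[0,0,0],1],[[0,0,0],[0,0,0],1]]';  python3 -m crank '[[[0,0,2],[0,0,0],1],[[0,0,0],[0,0,0],1],[[0,0,0],[0,0,0],1]]'
```

```text
time_s: 19.7
position: [581.5, -9.1, 137.3]
tool_rot: [[-0.327, 0.945, 0.0], [0.945, 0.327, 0.0], [-0.0, 0.0, -1.0]]
contact_force: [0.1, 0.2, -1.0]
width: 11.1
time_s: 20.08
position: [581.4, -9.1, 135.2]
tool_rot: [[-0.327, 0.945, 0.0], [0.945, 0.327, 0.0], [-0.0, 0.0, -1.0]]
contact_force: [-0.3, 1.2, -0.2]
width: 10.7
time_s: 20.45
position: [581.7, -8.9, 133.2]
tool_rot: [[-0.327, 0.945, 0.001], [0.945, 0.327, 0.0], [-0.0, 0.001, -1.0]]
contact_force: [2.3, -0.3, -0.7]
width: 11.0
```

```bash
python3 -m crank '[[[0,0,2],[0,0,0],1],[[0,0,0],[0,0,0],1],[[0,0,0],[0,0,0],1]]';  python3 -m crank '[[[0,0,2],[0,0,0],1],[[0,0,0],[0,0,0],1],[[0,0,0],[0,0,0],1]]'
```

```text
time_s: 20.82
position: [581.7, -9.0, 131.3]
tool_rot: [[-0.327, 0.945, 0.001], [0.945, 0.327, 0.0], [-0.0, 0.001, -1.0]]
contact_force: [2.7, 1.5, -0.5]
width: 10.5
time_s: 21.2
position: [581.7, -9.0, 129.3]
tool_rot: [[-0.327, 0.945, 0.001], [0.945, 0.327, 0.0], [-0.0, 0.001, -1.0]]
contact_force: [2.4, 0.9, 1.8]
width: 10.6
```

```bash
python3 -m crank '[[[0,0.4,2],[0,0,0],1],[[0,0,2],[0,0,0],1],[[0,0,0],[0,0,0],1],[[0,0,0],[0,0,0],1]]';  python3 -m crank '[[[0,0,2],[0,0,0],1],[[0,0,1.3],[0,0,0],1],[[0,0,0],[0,0,0],1],[[0,0,0],[0,0,0],1]]'
```

```text
time_s: 21.7
position: [581.6, -9.0, 125.1]
tool_rot: [[-0.327, 0.945, -0.0], [0.945, 0.327, -0.0], [0.0, -0.0, -1.0]]
contact_force: [1.6, -0.0, 2.2]
width: 10.9
time_s: 22.2
position: [581.7, -9.0, 121.9]
tool_rot: [[-0.327, 0.945, -0.0], [0.945, 0.327, 0.0], [0.0, -0.0, -1.0]]
contact_force: [0.6, -1.0, 3.3]
width: 10.8
```

```bash
python3 -m crank '[[[0,0,0],[0,0,0.1],1],[[0,0,0],[0,0,0.1],1],[[0,0,0],[0,0,0],1],[[0,0,0],[0,0,0],1]]'; python3 -c "
from h import *
print(robot.read_state()['torque'])"
```

```text
time_s: 22.7
position: [581.5, -8.8, 121.8]
tool_rot: [[-0.135, 0.991, -0.001], [0.991, 0.135, 0.0], [0.0, -0.001, -1.0]]
contact_force: [-0.1, 0.2, 4.6]
width: 10.6
[ 0.04668064  0.10940124 -0.02656149]
```

Turning 0.2 rad, past the 0.1 rad of flute play, needed almost no torque, so the lugs are in the groove. I'll finish the eighth turn.

```bash
python3 -m crank '[[[0,0,0],[0,0,0.15],1],[[0,0,0],[0,0,0.15],1],[[0,0,0],[0,0,0.15],1],[[0,0,0],[0,0,0.135],1],[[0,0,0],[0,0,0],1],[[0,0,0],[0,0,0],1]]'; python3 - <<'E'
from h import *
s=robot.read_state();R=s["tool_rot"];print(s["torque"],s["position"],np.degrees(np.arctan2(R[1,0],R[0,0])))
E
```

```text
time_s: 23.45
position: [581.6, -9.0, 121.8]
tool_rot: [[0.434, 0.901, -0.0], [0.901, -0.434, 0.0], [-0.0, -0.0, -1.0]]
contact_force: [-1.2, 0.5, 4.7]
width: 10.7
[-0.10582822  0.18080438  0.0154831 ] [581.57671415  -9.00208414 121.79556823] 64.28266354334896
```

```bash
python3 -m crank '[[[0,0,-2],[0,0,0],1],[[0,0,-1],[0,0,0],1],[[0,0,0],[0,0,0],1],[[0,0,0],[0,0,0],1]]'
```

```text
time_s: 23.95
position: [581.5, -8.9, 124.5]
tool_rot: [[0.436, 0.9, -0.0], [0.9, -0.436, -0.0], [-0.0, -0.0, -1.0]]
contact_force: [0.3, -0.5, -1.3]
width: 10.4
```

```bash
python3 -m crank '[[[0,0,0],[0,0,0],0.8],[[0,0,0],[0,0,0],0.6],[[0,0,0],[0,0,0],0.6],[[0,0,-10],[0,0,0],0.5],[[0,0,-40],[0,0,0],0.4],[[0,0,-30],[0,0,0],0.4],[[-40,0,0],[0,0,0],0.4],[[0,0,0],[0,0,0],0.4],[[0,0,0],[0,0,0],0.4]]'
python3 - <<'E'
from h import *
c=cam("wrist");np.savez("f",R=c[1],t=c[2]);I=robot.get_image("wrist");S=robot.get_image("scene");T=cam("scene");cv2.imwrite("pics/f_s.png",S)
u,v=proj(c,[581.4,-9.4,120]).astype(int);a,b=proj(T,[581.4,-9.4,100]).astype(int);u0=max(u-60,0);v0=max(v-60,0);print(u,v,a,b,a-40,b-45)
for z in(60,96,98,106,139,141,149):print(z,proj(T,[581.4,-9.4,z]))
cv2.imwrite("pics/f.png",np.hstack([cv2.resize(I[v0:v0+120,u0:u0+96],(360,450)),cv2.resize(S[b-45:b+45,a-40:a+40],(400,450),interpolation=cv2.INTER_CUBIC)]))
E
```

```text
time_s: 25.08
position: [564.5, -44.5, 205.3]
tool_rot: [[0.436, 0.9, 0.001], [0.9, -0.436, 0.001], [0.001, 0.0, -1.0]]
contact_force: [0.2, 0.3, 0.4]
width: 52.0
277 161 270 215 230 170
60 [270.53757659 232.49030788]
96 [270.3239415  216.80798001]
98 [270.31176505 215.91414308]
106 [270.26272504 212.31425866]
139 [270.05461119 197.03722936]
141 [270.04168781 196.08856221]
149 [269.98962877 192.26705994]
```

View pics/f.png

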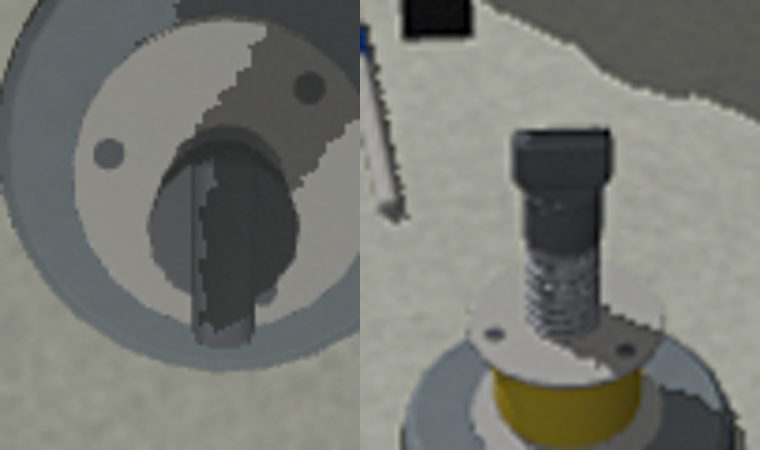

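The cap's top is at scene row about 196, which matches z ≈ 141 mm (locked). Unlocked, it would be at row 192. The wing is where I left it, so I'm handing in.

```bash
python3 -c "
from workcell import robot
print(robot.finish_job())"
```

```text
the job is handed in; nothing more can be done
None
```

The brake is back on the ribbon stand and I handed the job in at about 25 s of the 72 s allowed. I measured the flutes at about 19° and the spring's tail at about 0°, turned the spring to match, and slid it down the spindle. It never snagged and no twisting was needed. It touched the spool with about 2 N, with its foot near the 60 mm mark. I then lowered the cap with its lugs in two flutes, pressed it to about 35.5 mm above the spool (about 4 N), and turned it 44.7° with almost no torque.

**Last checks:**
- **Lock:** Raising the tool 2.7 mm while still holding the cap changed the force from +4.7 N to −1.3 N, so the cap is held down. An unlocked cap would still have been pushed up by about 3.6 N.
- **After letting go:** The cap's top appears at about 141 mm above the table, which matches the locked height; unlocked would be about 149 mm. The wing is still at the locked angle.
- **Bystanders:** I kept clear of the tape roll, empty spool and pen, but I did not check their positions again at the end.
- **Disagreements:** The edges read for the flute angle spread by a few degrees, with one outlier at 27°. The spring sat about 1.7 mm off the tool centre in the grip, which I corrected.

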